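Load the acrylic frames in the drilling fixture and set the lamp

ROBOT

A 6-joint arm with a two-finger parallel gripper is mounted at the origin on a cart in front of the work surface, level with it; the furniture and walls round the work are solid. World frame = base frame: x ahead of the robot, y to its left, z up, the work surface at z = 0. Lengths are in m, angles in degrees, forces in N, time in s.
With the tool pointing down it reaches from about 0.325 to 0.9 m from the base axis. Payload 6.1 kg.
Tool frame: the origin (TCP) lies midway between the tips of the shut fingers; the grasp point (between the pads) lies 19 mm behind it (hold_point_z is the distance from the TCP to the grasp point, in m); z points along the fingers, y is the direction in which the jaws open and shut (so a half turn about z gives the same grasp; the last joint's range is limited). The gripper opens to 87 mm and grips with 3 to 60 N. Pads are 19 mm wide; open, the fingers measure 117 mm over their backs; the gripper's body (75 mm by 190 mm) begins 51 mm behind the grasp point.
Start: joints at [64.796, 12.628, 87.462, -0, 79.91, -7.225], TCP at [0.193, 0.594, 0.223] pointing down, gripper open.
Joint ranges: [-170.65, 170.65], [-52.31, 119.04], [5.05, 147.46], [-71.25, 251.25], [11.57, 151.72], [-153.62, 153.62]. Speed limits (degrees/s): [147.25, 147.25, 172.46, 180, 180, 180].

INTERFACE

Orientations are given as a 3x3 rotation matrix whose columns are the frame's x, y, z axes.
In Python, from plant import * gives the robot as it stands.
- The arm moves only by the tool play_rows, never from a script. Its arguments are lists of equal length, an entry for each row: "gripper": the gripper command: -1 is shut, 1 is fully open, values between are in proportion; "travel": the shift along the tool's x, y, z in m, a list of three; "spin": the turn about the tool's z in rad. A call has exactly 10 rows; each row is the pose to reach, as a shift and turn from the pose measured when the call began, along the tool's axes at that moment; what a row does not reach only later rows make up. A row lasts 1/8 s, in which the tool goes at most 62.5 mm and 10.7 degrees, less where a joint would pass 70% of its speed; a pose out of reach is approached as far as the arm can. A call with a gripper value outside its range is refused whole. The fingers move at their own pace and stop on an object; the grip force is fixed at half the most. Time passes only in rows, so rows that repeat a pose let the fingers close, or fill a call up. It gives the time, the measured TCP pose, the force and the opening at its end, in the units of the state.
- get_obs(): the state, without advancing time (a new reading comes with each control period).
- get_image(name): name is "side" or "top"; returns the picture (384x512x3 uint8, blue, green, red); there is no depth.
- camera_info(name): a dict with "mtx" (3x3 intrinsics, pixels), "R" (3x3) and "t" (3): a world point X has camera coordinates R X + t. Camera axes: x right, y down, z forward; pixel columns grow to the right and rows downward; lengths in m; the calibration is good to about 2 mm. A picture is of the moment at which its call begins. camera_info takes no time and is no camera call.
- sign_off(): hands the job in, once; it reports no verdict.
The state is a dict: "t": time; "joint_pos": joint angles; "joint_vel": joint speeds; "joint_torque": joint torques, N m; "tcp_pos": TCP position; "tool_rot": TCP orientation; "wrist_force": force on the tool from outside, world axes, zero at the start; "wrist_torque": the same for the moment, N m; "grip_width": finger opening in m.
Only numpy, scipy, OpenCV 4.12 (cv2) and the standard library are available. Lean on these libraries where they do the work, as an engineer would, in place of code of your own. Each camera call takes 0.05 s, during which the arm holds its last target. There are 200 camera calls.

TASK

Load the drilling fixture: swing the bench lamp well aside, lift the blue drill template off the fixture's pins, and put every acrylic frame that is on the table over the two pins, stacked flush. Then lower the template over the pins so that it lies flush on the frames, and only after that swing the lamp back until its arm stands directly above the red pointer. Leave the other things on the table where they are.

Things in the scene. Friction and masses are not known exactly. Their poses are not given: they have to be found in the camera images.
- fixture: stacking fixture, fixed. Base plate 240 mm (own y) x 100 x 12 mm; black pad 200 x 50 mm on it, top 20 mm above the table. Two steel pins, 24 mm diameter, at own y = +58 and -58 mm, x = 0: straight to 31 mm above the pad, tapering to a 11 mm tip at 42 mm. Both fit a frame's window together (2 mm play). Origin: centre of underside, on the table.
- template: blue drill template, plate 190 mm (own y) x 70 x 8 mm, 0.3 to 0.45 kg, two round 28 mm holes at own y = +58 and -58 mm for the pins. Black bridge handle on top: bar 16 mm wide (own x), 76 mm long (own y), 14 mm high, its centre 38 mm above the plate's underside, gap below it 23 mm. Origin: centre of the plate's underside. Starts over the pins on the empty pad; belongs on top of the frames
- lamp_arm (a joint): swing angle of the bench lamp's arm (rad) about its vertical post; 0 is about straight back at the robot, along the foot's own -x; grows counterclockwise seen from above (head goes to the robot's right, the free side for parking); range -0.7 to 1.5. Friction-held: stays where released; 1 N at the knob moves it. Starts over the fixture
- lamp_grip (a point): centre of the black round knob with red top on the white lamp head: 24 mm diameter, 36 mm high, vertical; this point is at mid-height, 180 mm above the table, 250 mm from the post axis. The lamp head under it is 92 mm across, underside 134 mm and top 162 mm above the table. Own -x points from the post outward along the arm
- lamp_base: fixed foot and post of the bench lamp at the back of the table behind the fixture: dark disc 92 mm across, 14 mm high, post 22 mm diameter, the arm's bar 150 mm above the table. Origin on the post axis at table height.
- pointer: flat red pointer with a white dash near its tip, lying on the lamp's foot, its origin on the post axis. Points outward along its own -x, to 110 mm from the axis, 14 mm wide, 3 mm thick. Fixed; it marks the direction the lamp arm must have at the end (arm directly above it)
- frame_0: pale green acrylic strip frame, 200 mm long (own y) x 62 mm wide (own x), 7 mm thick, 85 g, with one centred window through it, 28 x 144 mm (side rails 17 mm wide, end bars 28 mm). Origin: centre of its underside, z up. Starts flat on the right half of the table, long side pointing about away from the robot. Two or three of the three frames are present
- frame_1: pale green acrylic strip frame, 200 mm long (own y) x 62 mm wide (own x), 7 mm thick, 85 g, with one centred window through it, 28 x 144 mm (side rails 17 mm wide, end bars 28 mm). Origin: centre of its underside, z up. Starts flat on the right half of the table, long side pointing about away from the robot. Two or three of the three frames are present
- frame_2: pale green acrylic strip frame, 200 mm long (own y) x 62 mm wide (own x), 7 mm thick, 85 g, with one centred window through it, 28 x 144 mm (side rails 17 mm wide, end bars 28 mm). Origin: centre of its underside, z up. Starts flat on the right half of the table, long side pointing about away from the robot. Two or three of the three frames are present
- pliers: blue-handled pliers, 176x54x12 mm, at the back right; a bystander, leave it alone
- masking_tape: roll of masking tape, 97 mm across, 24 mm high, at the back right; a bystander, leave it alone
- screwdriver: red-handled screwdriver, 209 mm long, near the front edge; a bystander, leave it alone
- scale_rule: short steel rule, 150x19x9 mm, near the front edge; a bystander, leave it alone
- marker: blue marker pen, 123 mm long, back left; a bystander, leave it alone

How it is judged (in metres and radians):
On the way, in this order (a step that is already met when the one before it is completed fails the run):
1. the lamp is swung aside: its knob more than 170 mm from the fixture's centre, seen from above (horizontal distance between lamp_grip and fixture above 0.17 m), for 0.2 s.
2. every frame present lies flat on the fixture, over both pins (horizontal distance between each of frame_0, frame_1, frame_2 and fixture below 0.005 m and angle between the y axis of each of frame_0, frame_1, frame_2 and the y axis of fixture, either way round below 0.06 rad and angle between each of frame_0, frame_1, frame_2's own z axis and vertical below 0.035 rad and z of frame_0 in the frame of fixture between 0.017 and 0.0375 m and z of frame_1 in the frame of fixture between 0.017 and 0.0375 m and z of frame_2 in the frame of fixture between 0.017 and 0.0375 m), for 0.2 s.
3. the template lies flush on the frames, over both pins (all of step 2 and horizontal distance between template and fixture below 0.005 m and angle between the y axis of template and the y axis of fixture, either way round below 0.06 rad and angle between template's own z axis and vertical below 0.035 rad and (z of template in the frame of frame_0 between 0.004 and 0.0095 m or z of template in the frame of frame_1 between 0.004 and 0.0095 m or z of template in the frame of frame_2 between 0.004 and 0.0095 m) and z of template in the frame of frame_0 above 0.004 m and z of template in the frame of frame_1 above 0.004 m and z of template in the frame of frame_2 above 0.004 m), for 0.2 s.
4. the lamp arm stands above the red pointer (angle between the x axis of lamp_grip and the x axis of pointer, either way round below 0.06 rad), for 0.2 s.
At the end, for the whole second after the job is handed in: Every frame present is stacked on the fixture over both pins (centre within 5 mm, level within 2 degrees), the template lies flush on top of them over both pins (same tolerances), the lamp arm is within 0.06 rad (3.4 degrees) of the red pointer's direction, and all is at rest (all of step 3 and angle between the x axis of lamp_grip and the x axis of pointer, either way round below 0.06 rad and velocity of joint lamp_arm between -0.02 and 0.02 rad/s and linear speed of each of template, frame_0, frame_1, frame_2 below 0.02 m/s); the robot touches nothing.
It fails at once if one of the bystanders (pliers, tape, screwdriver, rule, marker) is moved more than 40 mm (distance of any of pliers, masking_tape, screwdriver, scale_rule, marker from where it was at the start of the episode above 0.04 m).
Of frame_0, frame_1, frame_2 only 2 to 3 are there at a start; the rules pass over those that are not, and their reading is None.
At some moment in a run one of frame_0, frame_1, frame_2 may be knocked a few centimetres aside while the robot is not near it.
Once in a run the grip may slacken for a moment while it holds something.
It also fails if it takes over 210 s, if anything falls off the work surface, if the arm or the gripper's body presses on something with over 40 N, if the wrist force passes 120 N, or if a joint passes its speed limit or range.

## Working session

There is one attempt and no reset: what is moved stays moved. The work goes in short steps, Python scripts to look and compute and a tool call to move; the robot and the scene stay as the last step left them, time stands still between calls to the robot, and variables do not carry over. Pictures are saved under pics/ and viewed, about 12 in all and at most 16, crops included, and the job is handed in when it is done.

Besides the shell and the picture viewer there is one more tool, called after "Emit:" by a JSON object that holds its "api" and its "payload". play_rows: Moves the arm, as the interface text tells. Its arguments: {"type":"object","properties":{"gripper":{"type":"array"},"travel":{"type":"array"},"spin":{"type":"array"}},"required":["gripper","travel","spin"]}

```bash
ls; mkdir -p pics
python3 - <<'E'
from plant import *
import cv2
for n in("top","side"):
    im=get_image(n); cv2.imwrite(f"pics/{n}0.png",im)
    c=camera_info(n); print(n,c)
o=get_obs(); print(o)
E
```

```text
pics
top {'mtx': array([[458.26956449,   0.        , 258.29004523],
       [  0.        , 458.26956449, 191.47898499],
       [  0.        ,   0.        ,   1.        ]]), 'R': array([[ 0.03043128, -0.99929118,  0.02216037],
       [-0.99745251, -0.0317914 , -0.06385768],
       [ 0.06451692, -0.02016064, -0.99771294]]), 't': array([-0.06809144,  0.59412474,  1.18564285])}
side {'mtx': array([[491.04822549,   0.        , 258.59296123],
       [  0.        , 491.04822549, 195.09428926],
       [  0.        ,   0.        ,   1.        ]]), 'R': array([[ 0.56410624, -0.82531548, -0.02526876],
       [-0.39507517, -0.2429101 , -0.88595163],
       [ 0.72505156,  0.5097539 , -0.46308875]]), 't': array([-0.33803352,  0.35317856,  1.01942577])}
{'t': 0.1, 'joint_pos': array([ 6.47956007e+01,  1.26723478e+01,  8.75192227e+01, -9.41196169e-04,
        7.99084433e+01, -7.22562430e+00]), 'joint_vel': array([ 0.00964657, -0.15722975,  0.01759665,  0.01446716,  0.00564678,
       -0.07053936]), 'joint_torque': array([ 1.69045481e-03, -4.95944560e+01, -3.88521445e+01,  7.01275840e-02,
        5.14767179e-02, -2.14780965e-05]), 'tcp_pos': array([0.19269438, 0.59397435, 0.22152895]), 'tool_rot': array([[-9.51171744e-01,  3.08661276e-01, -7.28715146e-04],
       [ 3.08662069e-01,  9.51170443e-01, -1.58626780e-03],
       [ 2.03512867e-04, -1.73373983e-03, -9.99998476e-01]]), 'wrist_force': array([ 0.27625679,  0.34198547, -0.19795346]), 'wrist_torque': array([-0.10561885,  0.00739312, -0.02284194]), 'grip_width': 0.08722064963234247}
```

View pics/top0.png

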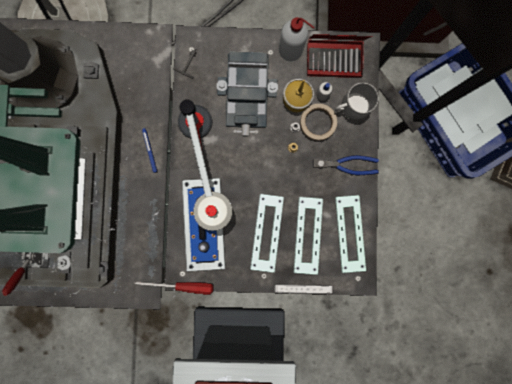

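View pics/side0.png

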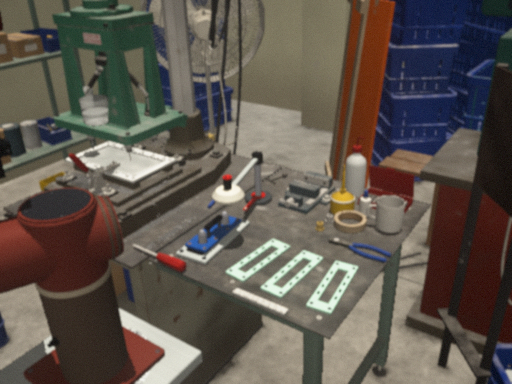

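Both pictures show three frames (top view ~ (266,233), (308,235), (351,233)), the fixture and template at (204,225), the lamp knob at (211,212), and the lamp post at (195,121).

```bash
cat > h.py <<'E'
from plant import *
import cv2, numpy as np
C={n:camera_info(n) for n in("top","side")}
def ray(n,u,v):
    c=C[n]; d=c["R"].T@np.linalg.inv(c["mtx"])@np.array([u,v,1.]); return -c["R"].T@c["t"],d
def onz(n,u,v,z):
    o,d=ray(n,u,v); return (o+d*(z-o[2])/d[2])[:2]
def px(n,X):
    c=C[n]; p=c["mtx"]@(c["R"]@np.array(X)+c["t"]); return p[:2]/p[2]
def blobs(m,amin):
    k,l,s,ce=cv2.connectedComponentsWithStats(m.astype(np.uint8),connectivity=8)
    return [(l==i,s[i],ce[i]) for i in range(1,k) if s[i,4]>=amin]
def rect(n,mask,z):
    "centre, long axis yaw deg, sizes of filled hull of mask projected on plane z"
    cs=np.argwhere(mask)[:,::-1].astype(np.int32); h=cv2.convexHull(cs)[:,0]
    P=np.array([onz(n,u,v,z) for u,v in h])
    (c,s,a)=cv2.minAreaRect((P*1000).astype(np.float32))
    if s[0]<s[1]: a+=90; s=s[::-1]
    return np.array(c)/1000,(a+90)%180-90,s
def frames(im,n="top"):
    hsv=cv2.cvtColor(im,cv2.COLOR_BGR2HSV); b,g,r=[im[...,i].astype(int) for i in range(3)]
    m=(g>170)&(g-r>8)&(g-b>-5)
    return [(ce,)+rect(n,bm,0.007) for bm,s,ce in blobs(m,300)]
E
python3 - <<'E'
from h import *
im=cv2.imread("pics/top0.png")
print(im[233,253],im[212,225],im[265,190])
for f in frames(im): print(f)
hsv=cv2.cvtColor(im,cv2.COLOR_BGR2HSV)
red=((hsv[...,0]<8)|(hsv[...,0]>172))&(hsv[...,1]>150)&(hsv[...,2]>90)
for bm,s,ce in blobs(red,15): print("red",s,ce,onz("top",*ce,.198),onz("top",*ce,.016))
a=cv2.resize(im[80:290,150:290],None,fx=4,fy=4,interpolation=cv2.INTER_CUBIC)[:,:]
s=cv2.imread("pics/side0.png")
b=cv2.resize(s[140:270,165:285],None,fx=4,fy=4,interpolation=cv2.INTER_CUBIC)
c=np.zeros((600,800,3),np.uint8); a=cv2.resize(a,(400,600)); c[:,:400]=a; c[:433,400:]=cv2.resize(b,(400,433)); cv2.imwrite("pics/c0.png",c)
E
```

```text
[73 75 77] [214 227 231] [85 83 82]
(array([266.54704171, 234.93792435]), array([ 0.48882959, -0.0754727 ]), -5.3803558349609375, (199.3849334716797, 62.63637161254883))
(array([350.42105263, 233.58725762]), array([ 0.4935032 , -0.29758701]), 6.158510684967041, (199.91583251953125, 61.95124053955078))
(array([308.12062615, 235.33241252]), array([ 0.48554739, -0.18529541]), -2.5562896728515625, (199.79483032226562, 61.934600830078125))
red [292  18  12  11  84] [296.78571429  23.23809524] [ 0.97460557 -0.12262396] [ 1.05569638 -0.13992393]
red [308  43  53   6 219] [332.94977169  45.51141553] [ 0.92549754 -0.20707151] [ 0.99786339 -0.23937515]
red [308  70  53   6 158] [332.5443038   72.62658228] [ 0.86204243 -0.20740976] [ 0.92313431 -0.23977349]
red [195 112   9  13  56] [199.57142857 117.64285714] [0.74714099 0.09164319] [0.7878185  0.11241175]
red [206 206  11  10  88] [210.80681818 210.39772727] [0.53881284 0.05859483] [0.54247699 0.07349174]
red [176 283  36  11 326] [194.42944785 287.31288344] [0.3683818  0.08832577] [0.34176573 0.10850493]
```

View pics/c0.png

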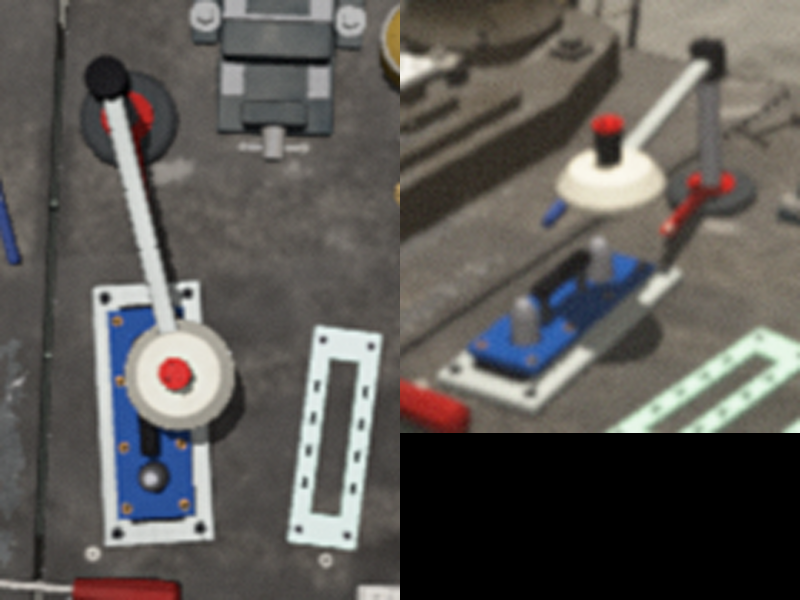

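```bash
cat >> h.py <<'E'
def go(p,yaw=None,o=None):
    "travel and spin from the present pose to TCP p, jaw (tool y) yaw in deg"
    o=o or get_obs(); R=o["tool_rot"]; cur=np.degrees(np.arctan2(R[1,1],R[0,1]))
    d=0 if yaw is None else (yaw-cur+90)%180-90
    print("tcp",o["tcp_pos"].round(4),"yaw",round(cur,1),"J",o["joint_pos"].round(0),"F",o["wrist_force"].round(1),"w",round(o["grip_width"],4),"t",o["t"])
    print(" travel",(R.T@(np.array(p)-o["tcp_pos"])).round(4),"spin",round(-np.radians(d),3),"yaw->",round(cur+d,1),"J6->~",round(np.degrees(np.arctan2(p[1],p[0]))-cur-d,0))
E
python3 - <<'E'
from h import *
go([.539,.0586,.26],80)
top=C["top"]
for u,v in((195.5,121.3),(199.6,117.6)): print(onz("top",u,v,.014))
print(onz("top",186.75,107.3,.17))
im=cv2.imread("pics/side0.png");hsv=cv2.cvtColor(im,cv2.COLOR_BGR2HSV)
red=((hsv[...,0]<8)|(hsv[...,0]>172))&(hsv[...,1]>150)&(hsv[...,2]>90)
for bm,s,ce in blobs(red[:235,200:280],10):
    ce=ce+[200,0];print(s,ce,onz("side",*ce,.198),onz("side",*ce,.016))
E
```

```text
tcp [0.1927 0.594  0.2215] yaw 72.0 J [65. 13. 88. -0. 80. -7.] F [ 0.3  0.3 -0.2] w 0.0872 t 0.1
 travel [-0.4946 -0.4024 -0.0379] spin -0.139 yaw-> 80.0 J6->~ -74.0
[0.77803693 0.12305812]
[0.78838365 0.11256861]
[0.77663256 0.12543765]
[ 23 175   9   5  40] [226.9   176.975] [0.53978625 0.05880393] [0.8382847  0.30159576]
[ 47 192  13  16  53] [251.83018868 199.47169811] [ 0.46833608 -0.07502428] [0.74435357 0.12566007]
[ 61 192   4   6  20] [262.5 194.7] [ 0.50374959 -0.08338372] [0.79090953 0.11467044]
```

Run:
```python
from h import *
def tri(a,b):
    o1,d1=ray("top",*a);o2,d2=ray("side",*b)
    s=np.linalg.lstsq(np.c_[d1,-d2],o2-o1,rcond=None)[0]; p,q=o1+d1*s[0],o2+d2*s[1]; return ((p+q)/2).round(3),np.linalg.norm(p-q).round(4)
T=cv2.imread("pics/top0.png");S=cv2.imread("pics/side0.png")
f=lambda im:cv2.inRange(cv2.cvtColor(im,cv2.COLOR_BGR2HSV),(105,120,40),(125,255,255))>0
for nm,im,sl in(("top",T,np.s_[120:180,135:165]),("side",S,np.s_[185:220,195:225])):
    for bm,s,ce in blobs(f(im)[sl],8): print(nm,ce+[sl[1].start,sl[0].start],s)
print("cup/stick",tri((298,92),(345,180)),tri((298,95),(341,195)))
c=cv2.resize(T[20:160,225:385],(560,490),interpolation=cv2.INTER_CUBIC);cv2.imwrite("pics/c1.png",c)
m=f(T)[120:180,135:165];
```

```text
top [144.11111111 130.33333333] [8 9 4 4 9]
top [152.09589041 161.19178082] [13 31  9 21 73]
side [210.77777778 203.77777778] [14 17  5  5  9]
cup/stick (array([ 0.844, -0.146,  0.112]), np.float64(0.0183)) (array([ 0.846, -0.144,  0.061]), np.float64(0.0009))
```

Run:
```python
from h import *
for u,v in((144,130),(150,150),(156,172)):
  for z in(-.02,.008,.03):
    x=onz("top",u,v,z); print(u,v,z,x.round(3),px("side",[*x,z]).round(1))
S=cv2.imread("pics/side0.png");cv2.imwrite("pics/c1.png",cv2.resize(S[130:290,90:290],(800,600),interpolation=cv2.INTER_CUBIC))
```

```text
144 130 -0.02 [0.756 0.266] [221.2 197.2]
144 130 0.008 [0.751 0.26 ] [221.2 191.1]
144 130 0.03 [0.747 0.254] [221.3 186.2]
150 150 -0.02 [0.702 0.247] [215.6 205. ]
150 150 0.008 [0.698 0.241] [215.7 198.6]
150 150 0.03 [0.695 0.236] [215.8 193.5]
156 172 -0.02 [0.643 0.229] [208.7 213.8]
156 172 0.008 [0.64  0.223] [208.9 207.2]
156 172 0.03 [0.638 0.218] [209.1 201.8]
```

View pics/c1.png

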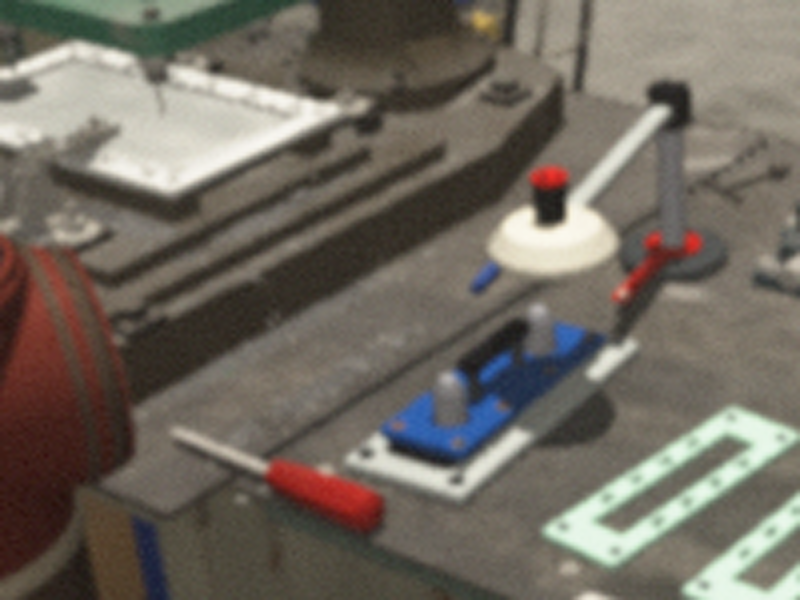

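Emit:
{"api": "play_rows", "payload": {"gripper": [1,1,1,1,1,1,1,1,1,1], "travel": [[-0.04,-0.035,-0.04],[-0.085,-0.07,-0.04],[-0.13,-0.105,-0.04],[-0.18,-0.145,-0.04],[-0.23,-0.185,-0.04],[-0.28,-0.225,-0.04],[-0.33,-0.265,-0.04],[-0.385,-0.31,-0.04],[-0.44,-0.36,-0.04],[-0.4946,-0.4024,-0.04]], "spin": [0,0,-0.05,-0.1,-0.14,-0.14,-0.14,-0.14,-0.14,-0.14]}}

```text
t: 1.35
tcp_pos: [0.5214, 0.0844, 0.2619]
tool_rot: [[-0.985, 0.173, -0.001], [0.173, 0.985, -0.001], [0.001, -0.001, -1.0]]
wrist_force: [0.4, 0.9, 0.2]
grip_width: 0.0875
```

The crop shows the strip left of the fixture level with the table (marker tip projects to z≈0), free for the template at y≈0.19; the machine wall begins beyond. The pointer is seen at (640,275).

Emit:
{"api": "play_rows", "payload": {"gripper": [1,1,1,1,1,1,-1,-1,-1,-1], "travel": [[-0.022,-0.022,0],[-0.022,-0.022,0],[-0.022,-0.022,0.03],[-0.022,-0.022,0.06],[-0.022,-0.022,0.092],[-0.022,-0.022,0.092],[-0.022,-0.022,0.092],[-0.022,-0.022,0.092],[-0.022,-0.022,0.092],[-0.022,-0.022,0.092]], "spin": [0,0,0,0,0,0,0,0,0,0]}}

```text
t: 2.6
tcp_pos: [0.5395, 0.0588, 0.1706]
tool_rot: [[-0.985, 0.173, 0.0], [0.173, 0.985, -0.001], [-0.0, -0.001, -1.0]]
wrist_force: [0.1, -0.8, 0.0]
grip_width: 0.0549
```

Run:
```python
from h import *
o=get_obs();go([.7,-.1,.17]);R=o["tool_rot"];P=np.array([.777,.124]);k=o["tcp_pos"][:2];d=k-P;print(np.linalg.norm(d))
a0=np.arctan2(d[1],d[0]);r=np.linalg.norm(d)
for i in range(1,19):
    a=a0+np.radians(3.6*i); t=P+r*np.array([np.cos(a),np.sin(a)])-k
    print(i,(R.T@[*t,0]).round(3).tolist(),np.degrees(a).round(0))
```

```text
tcp [0.5395 0.0588 0.1706] yaw 80.0 J [ -2.   4. 103.  -0.  73. -82.] F [ 0.1 -0.8  0. ] w 0.0549 t 2.6
 travel [-0.1856 -0.1286  0.0008] spin -0.0 yaw-> 80.0 J6->~ -88.0
0.24627791236594132
1 [-0.007, -0.014, 0.0] -161.0
2 [-0.015, -0.027, 0.0] -157.0
3 [-0.024, -0.04, 0.0] -154.0
4 [-0.033, -0.052, 0.0] -150.0
5 [-0.043, -0.064, 0.0] -147.0
6 [-0.054, -0.075, 0.0] -143.0
7 [-0.066, -0.085, 0.0] -139.0
8 [-0.078, -0.094, 0.0] -136.0
9 [-0.091, -0.103, 0.0] -132.0
10 [-0.104, -0.111, 0.0] -129.0
11 [-0.118, -0.118, 0.0] -125.0
12 [-0.132, -0.124, 0.0] -121.0
13 [-0.147, -0.129, 0.0] -118.0
14 [-0.162, -0.133, 0.0] -114.0
15 [-0.177, -0.137, 0.0] -111.0
16 [-0.192, -0.139, 0.0] -107.0
17 [-0.208, -0.14, 0.0] -103.0
18 [-0.223, -0.141, 0.0] -100.0
```

Emit:
{"api": "play_rows", "payload": {"gripper": [-1,-1,-1,-1,-1,-1,-1,-1,-1,-1], "travel": [[0,0,0],[0,0,0],[0,0,0],[0,0,0],[0,0,0],[-0.007,-0.014,0],[-0.015,-0.027,0],[-0.024,-0.04,0],[-0.033,-0.052,0],[-0.043,-0.064,0]], "spin": [0,0,0,0,0,0,0,0,0,0]}}

```text
t: 3.85
tcp_pos: [0.5714, -0.0128, 0.1707]
tool_rot: [[-0.985, 0.174, 0.0], [0.174, 0.985, -0.001], [-0.001, -0.001, -1.0]]
wrist_force: [-0.2, 3.8, 1.5]
grip_width: 0.023
```

Emit:
{"api": "play_rows", "payload": {"gripper": [-1,-1,-1,-1,-1,-1,-1,-1,-1,-1], "travel": [[-0.011,-0.011,0],[-0.023,-0.021,0],[-0.035,-0.03,0],[-0.048,-0.039,0],[-0.061,-0.047,0],[-0.075,-0.054,0],[-0.089,-0.06,0],[-0.104,-0.065,0],[-0.119,-0.069,0],[-0.134,-0.073,0]], "spin": [0,0,0,0,0,0,0,0,0,0]}}

```text
t: 5.1
tcp_pos: [0.6918, -0.1074, 0.1711]
tool_rot: [[-0.985, 0.173, 0.001], [0.173, 0.985, 0.0], [-0.001, 0.0, -1.0]]
wrist_force: [-0.0, 8.7, 3.9]
grip_width: 0.0235
```

Emit:
{"api": "play_rows", "payload": {"gripper": [-1,-1,1,1,1,1,1,1,1,1], "travel": [[-0.007,-0.001,0],[-0.007,-0.001,0],[-0.007,-0.001,0],[-0.007,-0.001,0],[-0.007,-0.001,0],[-0.007,-0.001,-0.01],[-0.007,-0.001,-0.05],[-0.007,-0.001,-0.1],[0.05,0.03,-0.1],[0.1,0.06,-0.1]], "spin": [0,0,0,0,0,0,0,0,0,0]}}

```text
t: 6.35
tcp_pos: [0.6033, -0.0308, 0.2728]
tool_rot: [[-0.985, 0.174, 0.004], [0.174, 0.985, -0.0], [-0.004, 0.001, -1.0]]
wrist_force: [-0.1, 0.7, 0.1]
grip_width: 0.0858
```

Run:
```python
from h import *
im=get_image("top");cv2.imwrite("pics/top1.png",im);s=get_image("side");cv2.imwrite("pics/side1.png",s)
c=np.hstack([cv2.resize(im[90:290,120:390],(450,333)),cv2.resize(s[120:270,160:300],(350,333))]);cv2.imwrite("pics/c2.png",c)
for f in frames(im): print(f)
go([.5,.08,.1],90)
```

```text
(array([350.44491169, 233.62068966]), array([ 0.49330066, -0.29748297]), 6.277278900146484, (201.11978149414062, 64.05219268798828))
(array([308.59050445, 239.12166172]), array([ 0.48567743, -0.18485498]), -2.5895309448242188, (200.78553771972656, 63.787235260009766))
tcp [ 0.599  -0.0273  0.2705] yaw 80.2 J [-10.   8.  88.   0.  85. -90.] F [-0.4 -0.6 -0.2] w 0.0868 t 6.45
 travel [0.1153 0.0886 0.171 ] spin -0.171 yaw-> 90.0 J6->~ -81.0
```

View pics/c2.png

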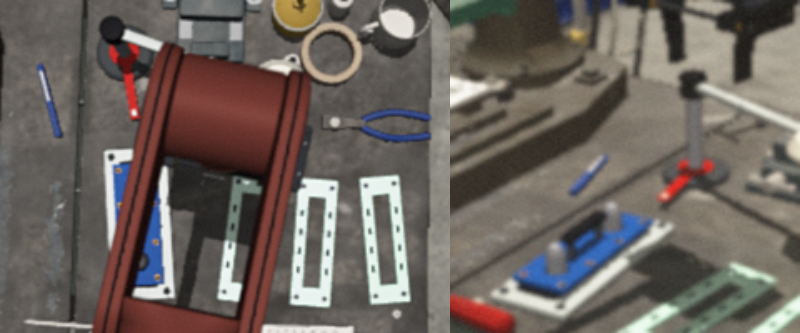

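The lamp is parked right; the arm hides the fixture from above, so I move it to the left for a clear look.

Emit:
{"api": "play_rows", "payload": {"gripper": [1,1,1,1,1,1,1,1,1,1], "travel": [[0.045,0.03,0],[0.09,0.065,0],[0.14,0.1,0],[0.19,0.13,0],[0.23,0.17,0],[0.26,0.21,0],[0.28,0.25,0],[0.3,0.29,0],[0.3,0.32,0],[0.3,0.32,0]], "spin": [0,0,0,0,0,0,0,0,0,0]}}

```text
t: 7.7
tcp_pos: [0.3582, 0.3406, 0.2728]
tool_rot: [[-0.986, 0.168, -0.002], [0.168, 0.986, 0.003], [0.002, 0.002, -1.0]]
wrist_force: [-0.4, -0.7, -0.2]
grip_width: 0.0871
```

Run:
```python
from h import *
im=get_image("top");cv2.imwrite("pics/top2.png",im);s=get_image("side");cv2.imwrite("pics/side2.png",s)
for f in frames(im): print("frame",f)
hsv=cv2.cvtColor(im,cv2.COLOR_BGR2HSV)
blue=cv2.inRange(hsv,(105,120,50),(125,255,255))>0
bl=max(blobs(blue[170:290,170:240],50),key=lambda b:b[1][4]);m=np.zeros(blue.shape,bool);m[170:290,170:240]=bl[0]
print("template",rect("top",m,.028))
wh=(hsv[...,1]<40)&(hsv[...,2]>150);
w=max(blobs(wh[165:290,170:240],30),key=lambda b:b[1][4]);m=np.zeros(blue.shape,bool);m[165:290,170:240]=w[0]
print("plate",rect("top",m,.012),w[1])
red=((hsv[...,0]<8)|(hsv[...,0]>172))&(hsv[...,1]>120)&(hsv[...,2]>80)
sub=red[95:175,180:220]; 
print("red",[(b[1],b[2]) for b in blobs(sub,8)])
p=np.argwhere(sub)[:,::-1]+[180,95];P=np.array([onz("top",*q,.017) for q in p]);P=P[P[:,0]<.76]
vx=cv2.fitLine((P*1000).astype(np.float32),cv2.DIST_L2,0,.01,.01).ravel();print("pointer line",vx,np.degrees(np.arctan2(vx[1],vx[0])),P[:,0].min())
c=np.hstack([cv2.resize(im[90:290,150:390],(480,400)),cv2.resize(s[140:270,180:280],(308,400))]);cv2.imwrite("pics/c3.png",c)
```

```text
frame (array([266.34224599, 237.73048128]), array([ 0.48879843, -0.07545126]), -5.576377868652344, (199.86837768554688, 62.745628356933594))
frame (array([350.47814208, 233.68306011]), array([ 0.4935087, -0.2976373]), 6.157799243927002, (199.91653442382812, 62.33420181274414))
frame (array([308.15693431, 235.36587591]), array([ 0.48555963, -0.18495393]), -2.587890625, (199.78704833984375, 62.518577575683594))
template (array([0.50621973, 0.09235374]), 5.1995744705200195, (192.31097412109375, 67.88560485839844))
plate (array([0.50659412, 0.09293988]), 5.4032135009765625, (237.631591796875, 98.78759765625)) [  12   13   43   93 1269]
red [(array([17, 21,  7,  9, 41], dtype=int32), array([20.36585366, 24.48780488])), (array([ 5, 22,  7, 11, 49], dtype=int32), array([ 7.75510204, 27.12244898])), (array([ 14,  38,  10,  29, 154], dtype=int32), array([18.31168831, 51.19480519]))]
pointer line [9.77491021e-01 2.10976928e-01 7.12172058e+02 1.12902435e+02] 12.179609 0.6716504005485101
```

View pics/c3.png

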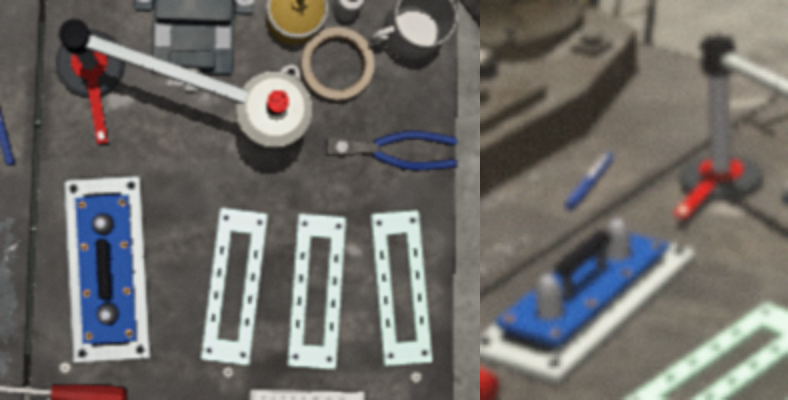

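Clear view: lamp well aside, three frames and the fixture with template unobstructed; the pointer goes from post (88,65) to tip (102,138) of the crop. Now the template.

Run:
```python
from h import *
go([.5065,.0928,.1],95.3)
```

```text
tcp [0.3581 0.3389 0.2724] yaw 80.2 J [ 34.  -7. 103.   0.  85. -46.] F [-0.4  0.7 -0.6] w 0.0871 t 7.8
 travel [-0.1884 -0.2176  0.1716] spin -0.263 yaw-> 95.3 J6->~ -85.0
```

Emit:
{"api": "play_rows", "payload": {"gripper": [0.6,0.6,0.4,0.2,0.2,0.2,0.2,0.2,0.2,0.2], "travel": [[-0.02,-0.025,0],[-0.05,-0.055,0],[-0.08,-0.09,0.02],[-0.11,-0.125,0.05],[-0.14,-0.16,0.08],[-0.17,-0.195,0.11],[-0.1884,-0.2176,0.13],[-0.1884,-0.2176,0.15],[-0.1884,-0.2176,0.165],[-0.1884,-0.2176,0.1716]], "spin": [-0.05,-0.1,-0.15,-0.2,-0.263,-0.263,-0.263,-0.263,-0.263,-0.263]}}

```text
t: 9.05
tcp_pos: [0.5059, 0.0924, 0.0994]
tool_rot: [[-0.996, -0.092, -0.003], [-0.092, 0.996, 0.002], [0.003, 0.002, -1.0]]
wrist_force: [0.8, -0.1, 0.6]
grip_width: 0.0523
```

Run:
```python
from h import *
go([.5065,.0928,.040],95.3)
```

```text
tcp [0.5059 0.0924 0.0994] yaw 95.3 J [  1.   5. 110.   0.  65. -94.] F [ 0.8 -0.1  0.6] w 0.0523 t 9.05
 travel [-0.0008  0.0003  0.0594] spin -0.0 yaw-> 95.3 J6->~ -85.0
```

Emit:
{"api": "play_rows", "payload": {"gripper": [0.2,0.2,0.2,0.2,-1,-1,-1,-1,-1,-1], "travel": [[0,0,0.03],[0,0,0.05],[0,0,0.059],[0,0,0.059],[0,0,0.059],[0,0,0.059],[0,0,0.059],[0,0,0.059],[0,0,0.059],[0,0,0.059]], "spin": [0,0,0,0,0,0,0,0,0,0]}}

```text
t: 10.3
tcp_pos: [0.5058, 0.0926, 0.0406]
tool_rot: [[-0.996, -0.092, -0.003], [-0.092, 0.996, 0.002], [0.003, 0.002, -1.0]]
wrist_force: [0.2, 2.4, 1.8]
grip_width: 0.0155
```

Emit:
{"api": "play_rows", "payload": {"gripper": [-1,-1,-1,-1,-1,-1,-1,-1,-1,-1], "travel": [[0,0,0],[0,0,-0.01],[0,0,-0.03],[0,0,-0.06],[0,0,-0.06],[0,0.03,-0.06],[0,0.06,-0.06],[0,0.09,-0.06],[0,0.104,-0.06],[0,0.104,-0.06]], "spin": [0,0,0,0,0,0,0,0,0,0]}}

```text
t: 11.55
tcp_pos: [0.4957, 0.1963, 0.0998]
tool_rot: [[-0.996, -0.093, -0.005], [-0.093, 0.996, 0.001], [0.005, 0.002, -1.0]]
wrist_force: [0.2, -0.9, -3.8]
grip_width: 0.0157
```

Run:
```python
from h import *
go([.505,.195,.021],95.3)
im=get_image("side"); cv2.imwrite("pics/s3.png",cv2.resize(im[120:300,90:290],(600,540)))
```

```text
tcp [0.4957 0.1963 0.0998] yaw 95.4 J [ 13.   7. 107.   0.  66. -82.] F [ 0.2 -0.9 -3.8] w 0.0157 t 11.55
 travel [-0.0095 -0.0023  0.0787] spin 0.001 yaw-> 95.3 J6->~ -74.0
```

View pics/s3.png

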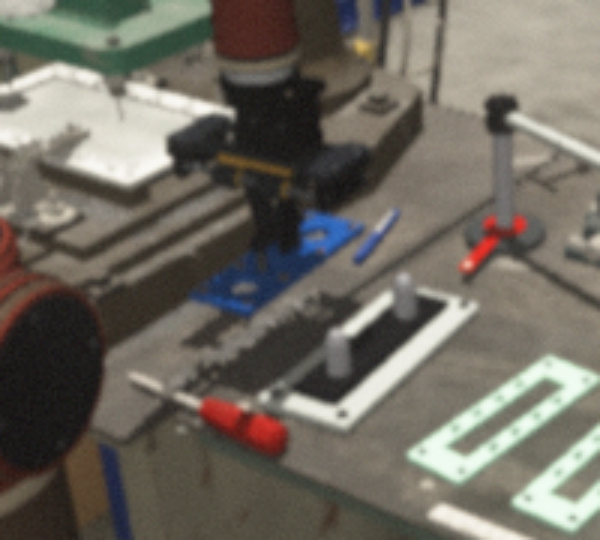

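The template hangs level in the gripper at (275,265), fixture bare with pins at (340,350) and (404,295). Setting it down on the left.

Emit:
{"api": "play_rows", "payload": {"gripper": [-1,-1,-1,-1,-1,-1,0,0.3,0.3,0.3], "travel": [[-0.01,0,0.02],[-0.01,0,0.045],[-0.01,0,0.065],[-0.01,0,0.075],[-0.01,0,0.079],[-0.01,0,0.079],[-0.01,0,0.079],[-0.01,0,0.079],[-0.01,0,0.06],[-0.01,0,0.02]], "spin": [0,0,0,0,0,0,0,0,0,0]}}

```text
t: 12.85
tcp_pos: [0.5046, 0.1964, 0.0802]
tool_rot: [[-0.996, -0.093, -0.007], [-0.093, 0.996, 0.0], [0.007, 0.001, -1.0]]
wrist_force: [-0.1, 0.4, -0.7]
grip_width: 0.0479
```

Run:
```python
from h import *
go([.4888,-.0755,.12],90-5.5)
```

```text
tcp [0.5046 0.1964 0.0802] yaw 95.3 J [ 13.  10. 107.   0.  64. -83.] F [-0.1  0.4 -0.7] w 0.0479 t 12.85
 travel [ 0.0412 -0.2692 -0.0398] spin 0.189 yaw-> 84.5 J6->~ -93.0
```

Emit:
{"api": "play_rows", "payload": {"gripper": [0.4,0.6,0.8,1,1,1,1,1,1,1], "travel": [[0,0,-0.04],[0.005,-0.03,-0.04],[0.01,-0.075,-0.04],[0.018,-0.12,-0.04],[0.025,-0.165,-0.04],[0.032,-0.21,-0.04],[0.038,-0.25,-0.04],[0.0412,-0.269,-0.03],[0.0412,-0.269,0],[0.0412,-0.269,0.03]], "spin": [0,0.05,0.1,0.15,0.19,0.19,0.19,0.19,0.19,0.19]}}

```text
t: 14.1
tcp_pos: [0.4896, -0.0761, 0.0517]
tool_rot: [[-0.995, 0.098, -0.004], [0.098, 0.995, -0.001], [0.004, -0.001, -1.0]]
wrist_force: [-0.1, 0.1, 0.2]
grip_width: 0.0869
```

Run:
```python
from h import *
im=get_image("top")
for f in frames(im): print("frame",f)
go([.4888,-.0755,.003],90-5.5)
```

```text
frame (array([350.40526316, 233.71403509]), array([ 0.49328766, -0.29769321]), 6.156397819519043, (200.72900390625, 63.23861312866211))
frame (array([312.44837341, 229.06082037]), array([ 0.48555258, -0.18531551]), -2.50616455078125, (199.80908203125, 62.74729919433594))
tcp [ 0.4864 -0.075   0.0474] yaw 84.4 J [ -18.    7.  115.   -0.   59. -102.] F [-3.7 -1.1 -2.6] w 0.0872 t 14.15
 travel [-0.0029 -0.0003  0.0444] spin -0.002 yaw-> 84.5 J6->~ -93.0
```

Emit:
{"api": "play_rows", "payload": {"gripper": [1,1,1,1,-1,-1,-1,-1,-1,-1], "travel": [[-0.003,0,0.015],[-0.003,0,0.03],[-0.003,0,0.04],[-0.003,0,0.045],[-0.003,0,0.045],[-0.003,0,0.045],[-0.003,0,0.045],[-0.003,0,0.045],[-0.003,0,0.045],[-0.003,0,0.045]], "spin": [0,0,0,0,0,0,0,0,0,0]}}

```text
t: 15.4
tcp_pos: [0.4893, -0.0753, 0.0028]
tool_rot: [[-0.995, 0.097, -0.01], [0.097, 0.995, 0.001], [0.01, 0.0, -1.0]]
wrist_force: [-0.3, -0.1, 5.1]
grip_width: 0.0616
```

Run:
```python
from h import *
go([.5065,.0928,.1],95.3)
```

```text
tcp [ 0.4893 -0.0753  0.0028] yaw 84.4 J [ -18.   12.  115.   -0.   54. -102.] F [-0.3 -0.1  5.1] w 0.0616 t 15.4
 travel [ 0.0002  0.169  -0.0972] spin -0.19 yaw-> 95.3 J6->~ -85.0
```

Emit:
{"api": "play_rows", "payload": {"gripper": [-1,-1,-1,-1,-1,-1,-1,-1,-1,-1], "travel": [[0,0,-0.02],[0,0,-0.05],[0,0.01,-0.08],[0,0.04,-0.097],[0,0.075,-0.097],[0,0.11,-0.097],[0,0.14,-0.097],[0,0.16,-0.097],[0,0.169,-0.097],[0,0.169,-0.097]], "spin": [0,0,0,-0.05,-0.1,-0.15,-0.19,-0.19,-0.19,-0.19]}}

```text
t: 16.65
tcp_pos: [0.5064, 0.0929, 0.0995]
tool_rot: [[-0.996, -0.093, -0.01], [-0.093, 0.996, 0.001], [0.01, 0.002, -1.0]]
wrist_force: [0.4, -0.8, -1.4]
grip_width: 0.0612
```

Run:
```python
from h import *
go([.5065,.0928,.0235],95.3)
im=get_image("side"); cv2.imwrite("pics/s4.png",cv2.resize(im[140:290,130:290],(640,600)))
im=get_image("top")
for f in frames(im): print("frame",f)
```

```text
tcp [0.5064 0.0929 0.0995] yaw 95.3 J [  2.   5. 110.   0.  66. -94.] F [ 0.4 -0.8 -1.4] w 0.0612 t 16.65
 travel [-0.0009 -0.0002  0.076 ] spin 0.001 yaw-> 95.3 J6->~ -85.0
frame (array([350.44827586, 233.73448276]), array([ 0.49323428, -0.29769897]), 6.156396865844727, (200.8828125, 63.238624572753906))
frame (array([308.30009234, 236.98522622]), array([ 0.48555383, -0.18499352]), -2.666473388671875, (200.16783142089844, 63.599308013916016))
```

View pics/s4.png

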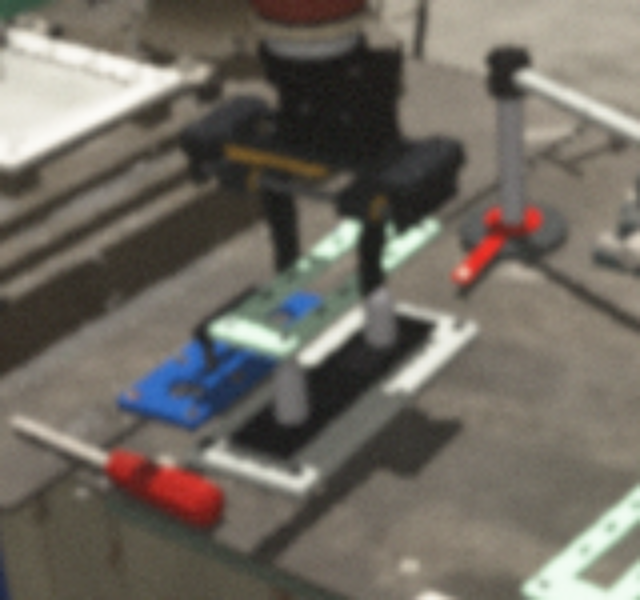

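The frame is held level over the pins, template safely at left (190,380). Lowering.

Emit:
{"api": "play_rows", "payload": {"gripper": [-1,-1,-1,-1,-1,-1,-1,-1,-1,-1], "travel": [[0,0,0.015],[-0.001,0,0.03],[-0.001,0,0.038],[-0.001,0,0.045],[-0.001,0,0.052],[-0.001,0,0.06],[-0.001,0,0.067],[-0.001,0,0.073],[-0.001,0,0.0755],[-0.001,0,0.0755]], "spin": [0,0,0,0,0,0,0,0,0,0]}}

```text
t: 18.0
tcp_pos: [0.5067, 0.0923, 0.024]
tool_rot: [[-0.996, -0.092, -0.01], [-0.092, 0.996, 0.001], [0.01, 0.002, -1.0]]
wrist_force: [-0.0, -0.1, -1.1]
grip_width: 0.0615
```

Emit:
{"api": "play_rows", "payload": {"gripper": [0.85,0.85,0.85,0.85,0.85,1,1,1,1,1], "travel": [[0,0,0],[0,0,0],[0,0,0],[0,0,-0.005],[0,0,-0.03],[0,0,-0.07],[0.002,-0.03,-0.09],[0.006,-0.08,-0.09],[0.012,-0.13,-0.09],[0.02,-0.18,-0.09]], "spin": [0,0,0,0,0,0,0,0.05,0.1,0.138]}}

```text
t: 19.25
tcp_pos: [0.5044, -0.0904, 0.1145]
tool_rot: [[-0.999, 0.047, -0.009], [0.047, 0.999, 0.001], [0.009, 0.0, -1.0]]
wrist_force: [1.2, 0.0, 0.3]
grip_width: 0.0868
```

Run:
```python
from h import *
im=get_image("top"); cv2.imwrite("pics/top5.png",im)
for f in frames(im): print("frame",f)
go([.4856,-.185,.003],87.4)
im=get_image("side"); cv2.imwrite("pics/s5.png",cv2.resize(im[160:280,150:290],(560,480)))
```

```text
frame (array([204.33663366, 234.98679868]), array([0.49326129, 0.09028714]), 3.956545829772949, (179.23040771484375, 63.15011215209961))
frame (array([350.45359019, 233.72942207]), array([ 0.49319733, -0.29773062]), 6.278008937835693, (200.8605499267578, 63.08713912963867))
tcp [ 0.5041 -0.096   0.1148] yaw 87.1 J [ -19.    4.  109.   -0.   67. -106.] F [ 0.4 -4.5  0.5] w 0.0871 t 19.3
 travel [ 0.013  -0.0894  0.1122] spin -0.005 yaw-> 87.4 J6->~ -108.0
```

View pics/s5.png

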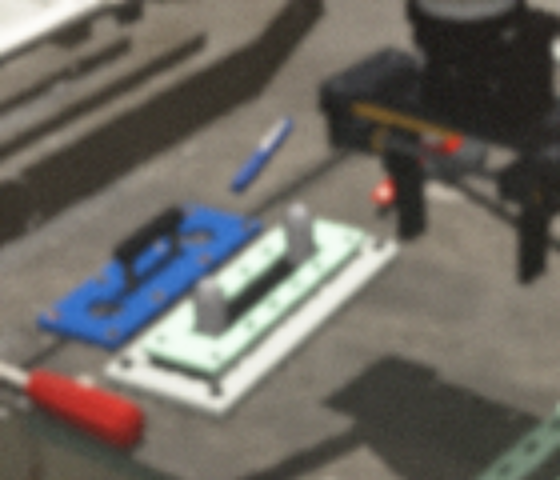

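Frame 1 of 3 lies flat over both pins ((300,230), (210,310)). Next frame.

Emit:
{"api": "play_rows", "payload": {"gripper": [1,1,1,1,1,1,1,1,1,1], "travel": [[0.005,-0.03,0],[0.01,-0.06,0],[0.013,-0.0894,0.01],[0.013,-0.0894,0.03],[0.013,-0.0894,0.05],[0.013,-0.0894,0.065],[0.013,-0.0894,0.075],[0.013,-0.0894,0.075],[0.013,-0.0894,0.075],[0.013,-0.0894,0.075]], "spin": [-0.005,-0.005,-0.005,-0.005,-0.005,-0.005,-0.005,-0.005,-0.005,-0.005]}}

```text
t: 20.6
tcp_pos: [0.4867, -0.1822, 0.0406]
tool_rot: [[-0.999, 0.046, -0.008], [0.046, 0.999, -0.002], [0.008, -0.002, -1.0]]
wrist_force: [-0.2, -0.3, -0.7]
grip_width: 0.0874
```

Run:
```python
from h import *
for n in("top","side"):
  im=get_image(n); cv2.imwrite(f"pics/{n}6.png",im)
  for f in frames(im,n): print(n,"frame",f)
go([.4856,-.185,.0025],87.4)
```

```text
top frame (array([204.208413  , 233.24474187]), array([0.49297803, 0.08967079]), 3.572160482406616, (178.44625854492188, 63.16413116455078))
top frame (array([349.56091954, 207.31034483]), array([ 0.54910657, -0.29174249]), 6.156393527984619, (88.50514221191406, 63.099056243896484))
side frame (array([149.93786982, 122.47337278]), array([1.15996497, 1.03665234]), 1.938132405281067, (353.4383544921875, 153.53431701660156))
side frame (array([213.22048998, 235.86636971]), array([0.53402069, 0.11506609]), 4.375277996063232, (216.73223876953125, 72.93877410888672))
side frame (array([333.38875878, 286.51873536]), array([ 0.49659293, -0.29572028]), 6.150121688842773, (209.93655395507812, 67.59031677246094))
tcp [ 0.4865 -0.1821  0.0405] yaw 87.4 J [ -29.   11.  111.   -0.   59. -116.] F [0.8 0.4 0.5] w 0.0868 t 20.7
 travel [ 0.0005 -0.0029  0.038 ] spin -0.001 yaw-> 87.4 J6->~ -108.0
```

Run:
```python
from h import *
t=cv2.imread("pics/top6.png");s=cv2.imread("pics/side6.png")
cv2.imwrite("pics/c6.png",np.hstack([cv2.resize(t[180:290,240:380],(400,314)),cv2.resize(s[200:320,240:380],(366,314))]))
print([px("top",[.4856+dx,-.185,.007]).round(0) for dx in(-.1,.1)],[px("side",[.4856+dx,-.185,.007]).round(0) for dx in(-.1,.1)])
```

```text
[array([307., 273.]), array([309., 197.])] [array([272., 293.]), array([311., 254.])]
```

View pics/c6.png

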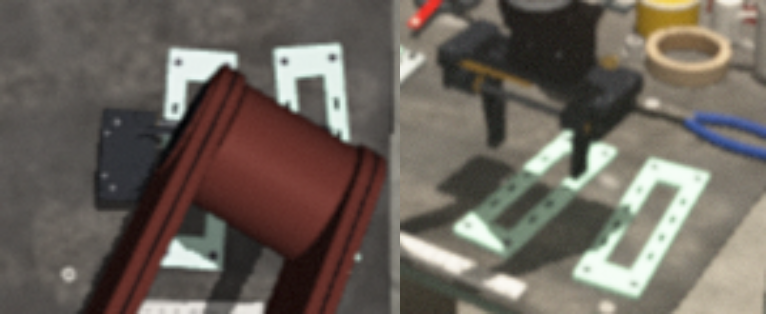

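The frame is where measured (far edge at top pixel ≈(310,197) as predicted). Gripping it.

Emit:
{"api": "play_rows", "payload": {"gripper": [1,1,1,1,-1,-1,-1,-1,-1,-1], "travel": [[0,-0.003,0.012],[0,-0.003,0.025],[0,-0.003,0.035],[0,-0.003,0.038],[0,-0.003,0.038],[0,-0.003,0.038],[0,-0.003,0.038],[0,-0.003,0.038],[0,-0.003,0.038],[0,-0.003,0.038]], "spin": [0,0,0,0,0,0,0,0,0,0]}}

```text
t: 21.95
tcp_pos: [0.4863, -0.1853, 0.0029]
tool_rot: [[-0.999, 0.046, -0.008], [0.046, 0.999, -0.002], [0.008, -0.002, -1.0]]
wrist_force: [-0.6, 0.7, 3.3]
grip_width: 0.062
```

Run:
```python
from h import *
go([.5063,.0923,.1],95.3)
```

```text
tcp [ 0.4863 -0.1853  0.0029] yaw 87.4 J [ -29.   15.  111.   -0.   54. -116.] F [-0.6  0.7  3.3] w 0.062 t 21.95
 travel [-0.0064  0.278  -0.0978] spin -0.139 yaw-> 95.3 J6->~ -85.0
```

Emit:
{"api": "play_rows", "payload": {"gripper": [-1,-1,-1,-1,-1,-1,-1,-1,-1,-1], "travel": [[0,0,-0.03],[0,0.01,-0.07],[0,0.04,-0.098],[-0.002,0.08,-0.098],[-0.003,0.12,-0.098],[-0.004,0.16,-0.098],[-0.005,0.2,-0.098],[-0.006,0.24,-0.098],[-0.0064,0.27,-0.098],[-0.0064,0.278,-0.098]], "spin": [0,0,0,-0.03,-0.06,-0.1,-0.139,-0.139,-0.139,-0.139]}}

```text
t: 23.2
tcp_pos: [0.5058, 0.0938, 0.0997]
tool_rot: [[-0.995, -0.095, -0.008], [-0.095, 0.995, -0.002], [0.009, -0.001, -1.0]]
wrist_force: [-0.5, -0.1, -0.2]
grip_width: 0.0614
```

Run:
```python
from h import *
im=get_image("side"); cv2.imwrite("pics/s7.png",cv2.resize(im[140:290,130:290],(640,600)))
im=get_image("top"); cv2.imwrite("pics/top7.png",im)
for f in frames(im): print("frame",f)
go([.5063,.0923,.031],95.3)
```

```text
frame (array([350.46068376, 233.67179487]), array([ 0.49320923, -0.29746689]), 6.1563897132873535, (200.8827667236328, 63.70540237426758))
tcp [0.506  0.0927 0.0998] yaw 95.4 J [  2.   5. 110.  -0.  66. -94.] F [-0.5 -0.2 -1.3] w 0.0611 t 23.3
 travel [-0.0009 -0.0003  0.0688] spin 0.002 yaw-> 95.3 J6->~ -85.0
```

Emit:
{"api": "play_rows", "payload": {"gripper": [-1,-1,-1,-1,-1,-1,-1,-1,-1,-1], "travel": [[-0.001,0,0.015],[-0.001,0,0.027],[-0.001,0,0.033],[-0.001,0,0.04],[-0.001,0,0.047],[-0.001,0,0.054],[-0.001,0,0.061],[-0.001,0,0.066],[-0.001,0,0.0685],[-0.001,0,0.0685]], "spin": [0,0,0,0,0,0,0,0,0,0]}}

```text
t: 24.55
tcp_pos: [0.5063, 0.0926, 0.0312]
tool_rot: [[-0.996, -0.094, -0.009], [-0.094, 0.996, -0.002], [0.009, -0.001, -1.0]]
wrist_force: [0.7, -0.0, -0.9]
grip_width: 0.061
```

Emit:
{"api": "play_rows", "payload": {"gripper": [0.85,0.85,0.85,0.85,0.85,1,1,1,1,1], "travel": [[0,0,0],[0,0,0],[0,0,0],[0,0,-0.005],[0,0,-0.03],[0,0,-0.07],[0.002,-0.03,-0.09],[0.006,-0.08,-0.09],[0.012,-0.13,-0.09],[0.02,-0.18,-0.09]], "spin": [0,0,0,0,0,0,0,0,0,0]}}

```text
t: 25.8
tcp_pos: [0.5043, -0.0898, 0.1224]
tool_rot: [[-0.995, -0.095, -0.007], [-0.095, 0.996, -0.003], [0.007, -0.002, -1.0]]
wrist_force: [0.4, 0.5, 0.3]
grip_width: 0.0872
```

Run:
```python
from h import *
im=get_image("side"); cv2.imwrite("pics/s8.png",cv2.resize(im[160:280,150:290],(560,480)))
im=get_image("top"); cv2.imwrite("pics/top8.png",im)
for f in frames(im): print("frame",f)
go([.4932,-.2976,.06],96.2)
```

```text
frame (array([204.23051948, 233.80519481]), array([0.50356448, 0.09406517]), 5.269156455993652, (203.07421875, 65.38906860351562))
frame (array([350.42086957, 233.74695652]), array([ 0.49323425, -0.29769897]), 6.156397819519043, (200.88278198242188, 63.23861312866211))
tcp [ 0.5042 -0.0926  0.1224] yaw 95.1 J [ -19.    3.  109.   -0.   68. -114.] F [-0.  -0.3  0.4] w 0.0871 t 25.9
 travel [ 0.0288 -0.203   0.0633] spin -0.018 yaw-> 96.2 J6->~ -127.0
```

View pics/s8.png

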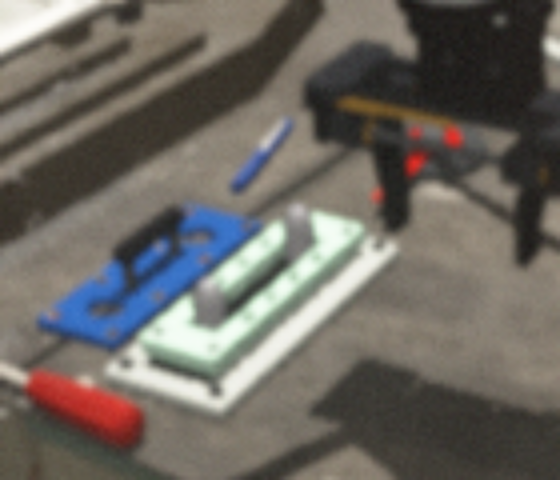

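Two frames lie flush on the pins. Third frame, at (0.493,-0.298), yaw 6.2°.

Emit:
{"api": "play_rows", "payload": {"gripper": [1,1,1,1,1,1,1,1,1,1], "travel": [[0.004,-0.03,0],[0.009,-0.065,0],[0.014,-0.1,0],[0.019,-0.135,0.01],[0.024,-0.17,0.025],[0.0288,-0.203,0.04],[0.0288,-0.203,0.055],[0.0288,-0.203,0.07],[0.0288,-0.203,0.08],[0.0288,-0.203,0.08]], "spin": [0,0,-0.018,-0.018,-0.018,-0.018,-0.018,-0.018,-0.018,-0.018]}}

```text
t: 27.15
tcp_pos: [0.4927, -0.2963, 0.0423]
tool_rot: [[-0.994, -0.109, -0.009], [-0.109, 0.994, -0.003], [0.009, -0.002, -1.0]]
wrist_force: [-0.4, 0.1, -0.1]
grip_width: 0.087
```

Run:
```python
from h import *
t=get_image("top");s=get_image("side")
go([.4932,-.2976,.0025],96.2)
cv2.imwrite("pics/c9.png",np.hstack([cv2.resize(t[180:290,260:380],(343,314)),cv2.resize(s[220:320,260:380],(377,314))]))
for x,y in((-31,-100),(31,-100),(31,100),(-31,100)):
    a=np.radians(6.2);X=[.4932+y/1e3*np.cos(a)-x/1e3*np.sin(a),-.2976+y/1e3*np.sin(a)+x/1e3*np.cos(a),.007]
    p,q=px("top",X),px("side",X);print(((p-[260,180])*2.857).round(0),((q-[260,220])*3.14+[343,0]).round(0))
```

```text
tcp [ 0.4935 -0.2973  0.0437] yaw 96.2 J [ -39.   17.  102.   -1.   60. -135.] F [-0.1 -0.1  0.2] w 0.087 t 27.25
 travel [ 0.0001 -0.0001  0.0412] spin 0.0 yaw-> 96.2 J6->~ -127.0
[301. 258.] [565. 293.]
[235. 263.] [487. 268.]
[216.  48.] [580. 129.]
[281.  43.] [650. 148.]
```

View pics/c9.png

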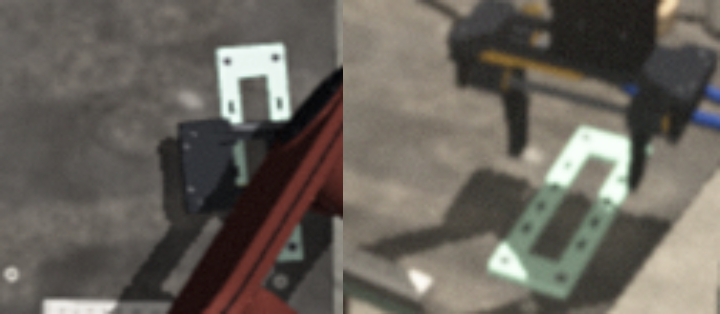

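The frame's corners match the prediction in both views ((217,48), (285,44), (300,258)). Grip.

Emit:
{"api": "play_rows", "payload": {"gripper": [1,1,1,1,-1,-1,-1,-1,-1,-1], "travel": [[0,0,0.014],[0,0,0.028],[0,0,0.038],[0,0,0.0415],[0,0,0.0415],[0,0,0.0415],[0,0,0.0415],[0,0,0.0415],[0,0,0.0415],[0,0,0.0415]], "spin": [0,0,0,0,0,0,0,0,0,0]}}

```text
t: 28.5
tcp_pos: [0.4935, -0.2977, 0.0026]
tool_rot: [[-0.994, -0.108, -0.007], [-0.108, 0.994, -0.005], [0.007, -0.004, -1.0]]
wrist_force: [-0.4, 0.3, 2.0]
grip_width: 0.0613
```

Run:
```python
from h import *
go([.5063,.0925,.1],95.3)
```

```text
tcp [ 0.4935 -0.2977  0.0026] yaw 96.2 J [ -39.   21.  103.   -1.   56. -135.] F [-0.4  0.3  2. ] w 0.0613 t 28.5
 travel [-0.0543  0.3861 -0.0993] spin 0.016 yaw-> 95.3 J6->~ -85.0
```

Emit:
{"api": "play_rows", "payload": {"gripper": [-1,-1,-1,-1,-1,-1,-1,-1,-1,-1], "travel": [[0,0,-0.03],[0,0,-0.07],[-0.004,0.03,-0.1],[-0.01,0.07,-0.1],[-0.016,0.11,-0.1],[-0.022,0.15,-0.1],[-0.028,0.2,-0.1],[-0.035,0.25,-0.1],[-0.042,0.3,-0.1],[-0.048,0.34,-0.1]], "spin": [0,0,0,0,0,0.016,0.016,0.016,0.016,0.016]}}

```text
t: 29.75
tcp_pos: [0.5045, 0.0479, 0.1006]
tool_rot: [[-0.996, -0.093, -0.007], [-0.093, 0.996, -0.005], [0.007, -0.004, -1.0]]
wrist_force: [0.3, 0.5, -1.3]
grip_width: 0.0615
```

Run:
```python
from h import *
go([.5063,.0925,.1],95.3)
```

```text
tcp [0.5045 0.0479 0.1006] yaw 95.3 J [ -3.   4. 111.  -0.  65. -99.] F [ 0.3  0.5 -1.3] w 0.0615 t 29.75
 travel [-0.006   0.0442  0.0003] spin 0.001 yaw-> 95.3 J6->~ -85.0
```

Emit:
{"api": "play_rows", "payload": {"gripper": [-1,-1,-1,-1,-1,-1,-1,-1,-1,-1], "travel": [[-0.006,0.03,0],[-0.006,0.044,0],[-0.006,0.044,0],[-0.006,0.044,0.01],[-0.006,0.044,0.02],[-0.006,0.044,0.03],[-0.006,0.044,0.04],[-0.006,0.044,0.05],[-0.006,0.044,0.059],[-0.006,0.044,0.0625]], "spin": [0,0,0,0,0,0,0,0,0,0]}}

```text
t: 31.0
tcp_pos: [0.5054, 0.092, 0.037]
tool_rot: [[-0.996, -0.093, -0.008], [-0.093, 0.996, -0.005], [0.009, -0.004, -1.0]]
wrist_force: [-0.6, 0.5, -0.3]
grip_width: 0.061
```

Emit:
{"api": "play_rows", "payload": {"gripper": [0.85,0.85,0.85,0.85,0.85,0.6,0.4,0.2,0.2,0.2], "travel": [[0,0,0],[0,0,0],[0,0,0],[0,0,-0.005],[0,0,-0.03],[0,0,-0.06],[-0.004,0.03,-0.08],[-0.008,0.07,-0.08],[-0.01,0.104,-0.08],[-0.01,0.104,-0.08]], "spin": [0,0,0,0,0,0,0,0,0,0]}}

```text
t: 32.25
tcp_pos: [0.5062, 0.1988, 0.1171]
tool_rot: [[-0.995, -0.096, -0.007], [-0.096, 0.995, -0.004], [0.008, -0.004, -1.0]]
wrist_force: [0.4, -1.1, -0.2]
grip_width: 0.0527
```

Run:
```python
from h import *
im=get_image("side"); cv2.imwrite("pics/s10.png",cv2.resize(im[150:280,150:290],(600,557)))
go([.5046,.1964,.021],95.3)
```

```text
tcp [0.5062 0.1975 0.1169] yaw 95.5 J [ 13.   8. 105.  -0.  68. -82.] F [ 0.9 -0.6 -0. ] w 0.0524 t 32.3
 travel [ 0.001  -0.0006  0.0959] spin 0.003 yaw-> 95.3 J6->~ -74.0
```

View pics/s10.png

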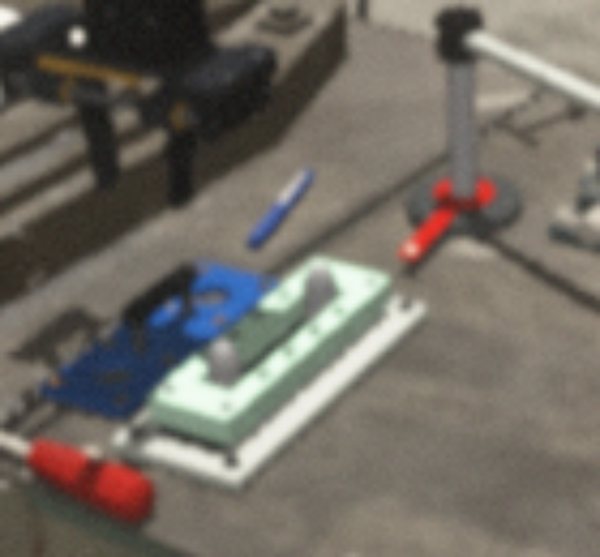

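All three frames are stacked flush ((270,350)); the pins stand out through the windows. Views so far: 12. Now the template.

Emit:
{"api": "play_rows", "payload": {"gripper": [0.2,0.2,0.2,0.2,0.2,-1,-1,-1,-1,-1], "travel": [[0.001,0,0.03],[0.001,0,0.06],[0.001,0,0.08],[0.001,0,0.0955],[0.001,0,0.0955],[0.001,0,0.0955],[0.001,0,0.0955],[0.001,0,0.0955],[0.001,0,0.0955],[0.001,0,0.0955]], "spin": [0,0,0,0,0,0,0,0,0,0]}}

```text
t: 33.55
tcp_pos: [0.5047, 0.1969, 0.0217]
tool_rot: [[-0.995, -0.096, -0.007], [-0.096, 0.995, -0.005], [0.008, -0.004, -1.0]]
wrist_force: [-0.4, -0.9, 1.2]
grip_width: 0.0157
```

Emit:
{"api": "play_rows", "payload": {"gripper": [-1,-1,-1,-1,-1,-1,-1,-1,-1,-1], "travel": [[0,0,0],[0,0,-0.02],[0,0,-0.05],[0,0,-0.08],[0,-0.01,-0.095],[0,-0.04,-0.095],[0,-0.07,-0.095],[0,-0.095,-0.095],[0,-0.103,-0.095],[0,-0.103,-0.095]], "spin": [0,0,0,0,0,0,0,0,0,0]}}

```text
t: 34.8
tcp_pos: [0.5147, 0.0945, 0.1164]
tool_rot: [[-0.996, -0.094, -0.009], [-0.094, 0.996, -0.005], [0.009, -0.004, -1.0]]
wrist_force: [0.4, -0.8, -3.9]
grip_width: 0.0157
```

Run:
```python
from h import *
im=get_image("side"); cv2.imwrite("pics/s11.png",cv2.resize(im[130:280,140:290],(600,600)))
go([.5060,.0924,.062],95.3)
```

```text
tcp [0.5148 0.095  0.1166] yaw 95.5 J [  2.   5. 108.  -0.  68. -93.] F [ 0.2  0.4 -4.1] w 0.0158 t 34.85
 travel [ 0.0086 -0.0016  0.0547] spin 0.003 yaw-> 95.3 J6->~ -85.0
```

View pics/s11.png

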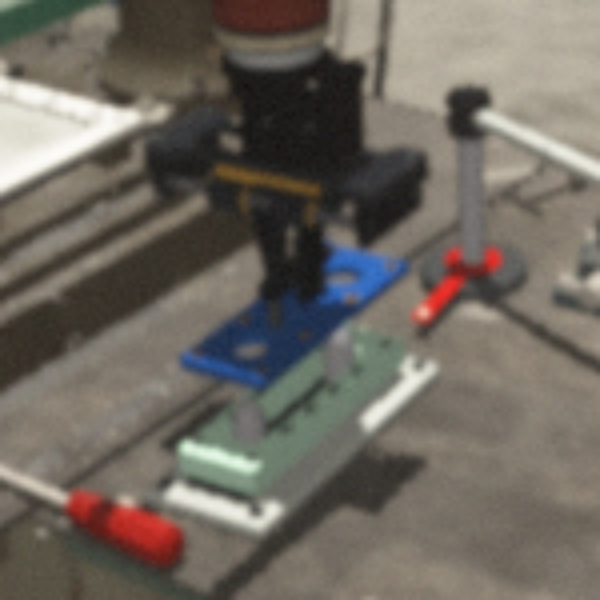

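The template hangs level above the stack, holes (345,275)/(255,350) in line with the pins. Lowering to seat.

Emit:
{"api": "play_rows", "payload": {"gripper": [-1,-1,-1,-1,-1,-1,-1,-1,-1,-1], "travel": [[0.0088,-0.0015,0],[0.0088,-0.0015,0.01],[0.0088,-0.0015,0.02],[0.0088,-0.0015,0.03],[0.0088,-0.0015,0.036],[0.0088,-0.0015,0.042],[0.0088,-0.0015,0.048],[0.0088,-0.0015,0.052],[0.0088,-0.0015,0.0535],[0.0088,-0.0015,0.0535]], "spin": [0,0,0,0,0,0,0,0,0,0]}}

```text
t: 36.1
tcp_pos: [0.5058, 0.0924, 0.0632]
tool_rot: [[-0.995, -0.095, -0.008], [-0.095, 0.995, -0.005], [0.009, -0.004, -1.0]]
wrist_force: [-0.6, -0.2, -4.5]
grip_width: 0.0159
```

Emit:
{"api": "play_rows", "payload": {"gripper": [-0.2,0.2,0.2,0.2,0.2,0.2,0.2,0.2,0.2,0.2], "travel": [[0,0,0],[0,0,0],[0,0,0],[0,0,0],[0,0,-0.01],[0,0,-0.04],[0,0,-0.08],[0,0.02,-0.12],[0,0.06,-0.14],[0,0.1,-0.14]], "spin": [0,0,0,0,0,0,0,0,0,0]}}

```text
t: 37.35
tcp_pos: [0.4991, 0.1939, 0.2065]
tool_rot: [[-0.996, -0.094, -0.002], [-0.094, 0.996, -0.003], [0.003, -0.003, -1.0]]
wrist_force: [-0.2, 0.2, 0.2]
grip_width: 0.0522
```

Run:
```python
from h import *
im=get_image("side"); t=get_image("top"); cv2.imwrite("pics/top12.png",t)
cv2.imwrite("pics/s12.png",np.hstack([cv2.resize(im[180:270,170:270],(400,360)),cv2.resize(t[90:290,150:370],(396,360))]))
go([.6,.0,.27],95)
hsv=cv2.cvtColor(t,cv2.COLOR_BGR2HSV)
red=((hsv[...,0]<8)|(hsv[...,0]>172))&(hsv[...,1]>120)&(hsv[...,2]>80)
for bm,s,ce in blobs(red[90:230,180:330],15): print(s,ce+[180,90],onz("top",*(ce+[180,90]),.198))
```

```text
tcp [0.4973 0.1958 0.2043] yaw 95.6 J [ 13.   1. 102.  -0.  77. -83.] F [ 0.5 -0.5 -1. ] w 0.0522 t 37.45
 travel [-0.0825 -0.2051 -0.0658] spin 0.011 yaw-> 95.0 J6->~ -95.0
[  5  26  19  46 307] [196.40716612 135.01628664] [0.70731493 0.09721573]
[104  45  10  12  94] [288.4893617  140.42553191] [ 0.70216171 -0.11066086]
```

View pics/s12.png

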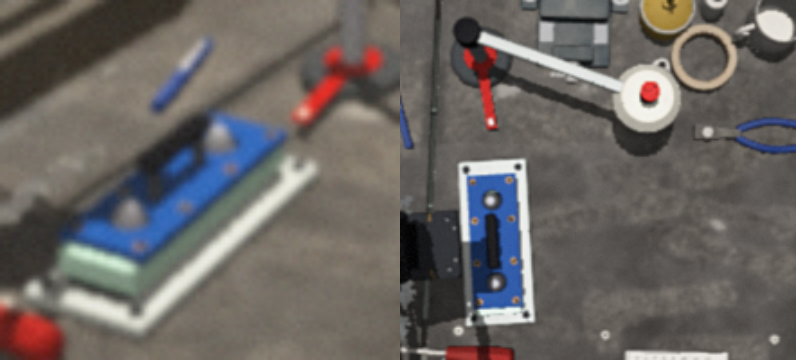

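The template lies flush on the three frames. The knob is at (0.702,-0.111); post (0.779,0.127) from the two knob positions agrees with the pointer's line. Now the lamp.

Run:
```python
from h import *
go([.7022,-.1107,.27],95.6)
t=cv2.imread("pics/top12.png").astype(int)
m=(t[...,2]-t[...,1]>50); m[:112]=0;m[165:]=0;m[:,:188]=0;m[:,212:]=0
p=np.argwhere(m)[:,::-1]; P=np.array([onz("top",*q,.0155) for q in p]); d=P-[.7794,.127]; r=np.linalg.norm(d,axis=1)
for lo in(.035,.05):
    k=(r>lo)&(r<.115); c=P[k].mean(0); v=np.linalg.svd(P[k]-c)[2][0]; print(k.sum(),c,np.degrees(np.arctan(v[1]/v[0])),"via post",np.degrees(np.arctan2(.127-c[1],.7794-c[0])),r[k].max())
```

```text
tcp [0.4973 0.1958 0.2043] yaw 95.6 J [ 13.   1. 102.  -0.  77. -83.] F [ 0.5 -0.5 -1. ] w 0.0522 t 37.45
 travel [-0.1734 -0.3253 -0.0661] spin 0.001 yaw-> 95.6 J6->~ -105.0
159 [0.71000779 0.11296765] 11.368692728492096 via post 11.432070312901786 0.11017713389566748
124 [0.70227894 0.11135406] 10.993528237273132 via post 11.468237952208034 0.11017713389566748
```

Emit:
{"api": "play_rows", "payload": {"gripper": [0.6,0.6,0.6,0.6,0.6,0.6,0.6,0.6,0.6,0.6], "travel": [[0,0,-0.05],[-0.01,-0.03,-0.066],[-0.03,-0.07,-0.066],[-0.05,-0.11,-0.066],[-0.075,-0.15,-0.066],[-0.1,-0.19,-0.066],[-0.12,-0.23,-0.066],[-0.145,-0.27,-0.066],[-0.165,-0.31,-0.066],[-0.1734,-0.325,-0.066]], "spin": [0,0,0,0,0,0,0,0,0,0]}}

```text
t: 38.7
tcp_pos: [0.7024, -0.1141, 0.2694]
tool_rot: [[-0.995, -0.096, -0.007], [-0.096, 0.995, -0.004], [0.008, -0.003, -1.0]]
wrist_force: [-0.4, 0.3, 0.5]
grip_width: 0.0698
```

Run:
```python
from h import *
go([.7022,-.1107,.171],95.6)
```

```text
tcp [ 0.7024 -0.1141  0.2694] yaw 95.5 J [ -15.   24.   69.   -0.   88. -111.] F [-0.4  0.3  0.5] w 0.0698 t 38.7
 travel [-0.0009  0.0037  0.0984] spin -0.002 yaw-> 95.6 J6->~ -105.0
```

Emit:
{"api": "play_rows", "payload": {"gripper": [0.6,0.6,0.6,0.6,-1,-1,-1,-1,-1,-1], "travel": [[-0.001,0.003,0.03],[-0.001,0.003,0.06],[-0.001,0.003,0.085],[-0.001,0.003,0.098],[-0.001,0.003,0.098],[-0.001,0.003,0.098],[-0.001,0.003,0.098],[-0.001,0.003,0.098],[-0.001,0.003,0.098],[-0.001,0.003,0.098]], "spin": [0,0,0,0,0,0,0,0,0,0]}}

```text
t: 39.95
tcp_pos: [0.7025, -0.1111, 0.1717]
tool_rot: [[-0.995, -0.096, -0.007], [-0.096, 0.995, -0.003], [0.007, -0.003, -1.0]]
wrist_force: [-0.4, 0.5, 1.5]
grip_width: 0.0236
```

Run:
```python
from h import *
o=get_obs();go([.5346,.0763,.171]);R=o["tool_rot"];P=np.array([.7794,.127]);k=o["tcp_pos"];d=k[:2]-P;r=np.linalg.norm(d)
a0=np.degrees(np.arctan2(d[1],d[0]))%360;a1=180+11.7;print(r,a0,a1)
for a in np.linspace(a0,a1,19)[1:]:
    q=np.radians(a);rr=.25;t=[*(P+rr*np.array([np.cos(q),np.sin(q)])-k[:2]),0]; print((R.T@t).round(3).tolist())
```

```text
tcp [ 0.7025 -0.1111  0.1717] yaw 95.5 J [ -15.   27.   75.   -0.   78. -111.] F [-0.4  0.5  1.5] w 0.0236 t 39.95
 travel [0.1492 0.2026 0.0012] spin -0.0 yaw-> 95.5 J6->~ -87.0
0.2501866463938993 252.10963978729222 191.7
[0.013, 0.006, 0.0]
[0.026, 0.013, 0.0]
[0.039, 0.021, 0.0]
[0.05, 0.029, 0.0]
[0.062, 0.039, 0.0]
[0.073, 0.048, 0.0]
[0.083, 0.059, 0.0]
[0.093, 0.07, 0.0]
[0.102, 0.081, 0.001]
[0.11, 0.093, 0.001]
[0.118, 0.106, 0.001]
[0.125, 0.119, 0.001]
[0.131, 0.132, 0.001]
[0.136, 0.146, 0.001]
[0.141, 0.16, 0.001]
[0.144, 0.174, 0.001]
[0.147, 0.188, 0.001]
[0.149, 0.203, 0.001]
```

Emit:
{"api": "play_rows", "payload": {"gripper": [-1,-1,-1,-1,-1,-1,-1,-1,-1,-1], "travel": [[0.013,0.006,0],[0.026,0.013,0],[0.039,0.021,0],[0.05,0.029,0],[0.062,0.039,0],[0.073,0.048,0],[0.083,0.059,0],[0.093,0.07,0],[0.102,0.081,0.001],[0.11,0.093,0.001]], "spin": [0,0,0,0,0,0,0,0,0,0]}}

```text
t: 41.2
tcp_pos: [0.5809, -0.033, 0.1714]
tool_rot: [[-0.996, -0.094, -0.014], [-0.094, 0.996, -0.01], [0.014, -0.009, -1.0]]
wrist_force: [-13.5, -14.6, 6.4]
grip_width: 0.0229
```

Emit:
{"api": "play_rows", "payload": {"gripper": [-1,-1,-1,-1,-1,-1,-1,-1,-1,-1], "travel": [[0.008,0.013,0],[0.015,0.026,0],[0.021,0.039,0],[0.026,0.053,0],[0.031,0.067,0],[0.034,0.081,0],[0.037,0.095,0],[0.039,0.11,0],[0.039,0.11,0],[0.039,0.11,0]], "spin": [0,0,0,0,0,0,0,0,0,0]}}

```text
t: 42.45
tcp_pos: [0.5262, 0.073, 0.1709]
tool_rot: [[-0.995, -0.095, -0.026], [-0.095, 0.995, -0.012], [0.027, -0.009, -1.0]]
wrist_force: [-21.3, -5.3, 14.3]
grip_width: 0.0222
```

Run:
```python
from h import *
go([.5346,.0763,.172])
p=get_obs()["tcp_pos"];print(np.degrees(np.arctan2(.127-p[1],.7794-p[0])))
```

```text
tcp [0.5262 0.073  0.1709] yaw 95.4 J [ -0.   4. 103.  -1.  75. -95.] F [-21.3  -5.3  14.3] w 0.0222 t 42.45
 travel [-0.0087  0.0025 -0.0014] spin -0.0 yaw-> 95.4 J6->~ -87.0
12.03367586909968
```

Radial pull of 21 N has built up; ease it before release.

Emit:
{"api": "play_rows", "payload": {"gripper": [-1,-1,-1,-1,-1,-1,-1,-1,-1,-1], "travel": [[-0.003,0.001,0],[-0.006,0.002,-0.001],[-0.0087,0.0025,-0.001],[-0.0087,0.0025,-0.001],[-0.0087,0.0025,-0.001],[-0.0087,0.0025,-0.001],[-0.0087,0.0025,-0.001],[-0.0087,0.0025,-0.001],[-0.0087,0.0025,-0.001],[-0.0087,0.0025,-0.001]], "spin": [0,0,0,0,0,0,0,0,0,0]}}

```text
t: 43.7
tcp_pos: [0.5259, 0.0757, 0.1709]
tool_rot: [[-0.994, -0.096, -0.046], [-0.096, 0.995, -0.015], [0.048, -0.01, -0.999]]
wrist_force: [-32.6, -7.7, 19.0]
grip_width: 0.0225
```

Emit:
{"api": "play_rows", "payload": {"gripper": [0.2,0.2,0.2,0.2,0.2,0.2,0.2,0.2,0.2,0.2], "travel": [[0,0,0],[0,0,0],[0,0,0],[0,0,0],[0,0,-0.02],[0,0,-0.06],[0,0,-0.1],[0,0.03,-0.1],[0.02,0.07,-0.1],[0.04,0.11,-0.1]], "spin": [0,0,0,0,0,0,0,0,0,0]}}

```text
t: 44.95
tcp_pos: [0.4798, 0.1838, 0.2716]
tool_rot: [[-0.994, -0.095, -0.046], [-0.095, 0.995, -0.014], [0.047, -0.01, -0.999]]
wrist_force: [-0.5, -0.5, 0.6]
grip_width: 0.0523
```

Emit:
{"api": "play_rows", "payload": {"gripper": [0.2,0.2,0.2,0.2,0.2,0.2,0.2,0.2,0.2,0.2], "travel": [[0.03,0.04,0],[0.06,0.08,0],[0.09,0.12,0],[0.11,0.15,0],[0.11,0.15,0],[0.11,0.15,0],[0.11,0.15,0],[0.11,0.15,0],[0.11,0.15,0],[0.11,0.15,0]], "spin": [0,0,0,0,0,0,0,0,0,0]}}

```text
t: 46.2
tcp_pos: [0.3564, 0.3224, 0.2753]
tool_rot: [[-0.994, -0.095, -0.046], [-0.094, 0.995, -0.014], [0.047, -0.01, -0.999]]
wrist_force: [1.1, 0.0, -0.2]
grip_width: 0.0521
```

Run:
```python
from h import *
go([.4,.3,.27])
s=get_image("side"); t=get_image("top"); cv2.imwrite("pics/top13.png",t)
cv2.imwrite("pics/s13.png",np.hstack([cv2.resize(s[150:270,170:290],(400,400)),cv2.resize(t[90:290,150:350],(400,400))]))
hsv=cv2.cvtColor(t,cv2.COLOR_BGR2HSV)
red=((hsv[...,0]<8)|(hsv[...,0]>172))&(hsv[...,1]>120)&(hsv[...,2]>80)
for bm,q,ce in blobs(red[180:240,180:250],15):
    k=onz("top",*(ce+[180,180]),.198); print(q,k,"angle",np.degrees(np.arctan2(.127-k[1],.7794-k[0])),"r",np.hypot(.127-k[1],.7794-k[0]))
hs=cv2.cvtColor(s,cv2.COLOR_BGR2HSV);red=((hs[...,0]<8)|(hs[...,0]>172))&(hs[...,1]>120)&(hs[...,2]>80)
for bm,q,ce in blobs(red[160:215,200:280],10): print("side",q,onz("side",*(ce+[200,160]),.198))
```

```text
tcp [0.3564 0.3224 0.2753] yaw 95.4 J [ 32.  -7. 102.   1.  87. -63.] F [ 1.1  0.  -0.2] w 0.0521 t 46.2
 travel [-0.0415 -0.0264  0.0036] spin -0.0 yaw-> 95.4 J6->~ -59.0
[18 27 11 11 98] [0.53462224 0.07571894] angle 11.832366127300501 r 0.2500917795303772
side [16 13 10  7 57] [0.53569176 0.07797904]
side [ 44  32  22  19 115] [ 0.47413302 -0.07859303]
```

View pics/s13.png

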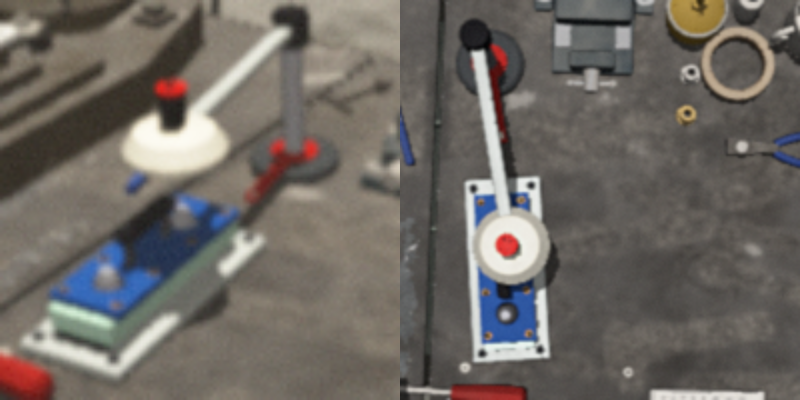

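The stack and template are flush, and the arm stands over the pointer (arm 11.4–11.8°, pointer 11.4–12.2°, tolerance 3.4°). Handing in.

```bash
python3 -c "
from plant import *
print(sign_off())"
```

```text
the job is handed in; nothing more can be done
None
```

I handed the job in at about 46 s of the 210 s allowed. `sign_off()` gives no verdict, so success rests on my own checks.

**What I did:**
1. Swung the lamp to the right.
2. Set the template down on the free strip left of the fixture.
3. Stacked all three frames over the two pins.
4. Seated the template on the frames.
5. Swung the lamp back over the pointer and moved the arm clear.

**Last checks:**
- **Stack:** the final pictures show the three frames and the template flush over both pins.
- **Lamp:** the arm stands at 11.8° from the top view and 11.4° from the side view. The pointer measured 11.4° to 12.2°, so the difference is at most 0.8° against the 3.4° allowed.
- **Bystanders:** those visible in the final view looked unmoved. I did not measure them.
- **At rest:** nothing was in the gripper at the end. I did not measure the final speeds.

**What disagreed:** during the final lamp swing, a sideways pull built up on the gripped knob. My attempt to ease it did not work: wrist force rose from about 26 N to about 39 N, and the tool tilted by about 2.7°. This is well under the 120 N wrist limit. The knob was held by the fingers, so I don't expect the 40 N body-contact limit to apply. The lamp stayed in place on release.

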